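Hold the matching heat-sink cover over the amplifier housing for screwing

TASK

Of the two finned cover plates lying on the bench, take the one whose four corner screw holes match the threaded holes in the rim of the open amplifier housing, and hold it level and still, hovering about a centimetre above the rim, turned so that every hole stands squarely over its threaded hole and a colleague can start the screws. Do not let the cover touch the housing, and leave the other cover and the small things around undisturbed. Finish while still holding the cover there in the gripper; do not put it down or let go.

Things in the scene. Friction and masses are not known exactly. Their poses are not given: they have to be found in the camera images.
- housing: Open aluminium amplifier housing, 120 (x) x 84 (y) x 40 mm high, fixed to the bench, a circuit board inside; two brass sockets stick out 12 mm on its +y side. Origin: centre of its underside, z up. Four 6 mm threaded holes in the flat rim (z = 40 mm): a wide-set pair at x = 50, y = +-31 mm, a close-set pair at x = -50, y = +-18 mm.
- cover: The matching cover: loose aluminium plate 120 (x) x 84 (y) x 4 mm, about 0.2 kg, lying flat. Origin: centre of its underside, z up. Four 9 mm through holes: a wide-set pair at x = 50, y = +-31 mm, a close-set pair at x = -50, y = +-18 mm. It fits one way round only: its x and y axes along the housing's.
- cover_grip (a point): Where to grip the matching cover: on the finned heat sink that stands on the middle of the plate, 44 mm (x) by 30 mm (y) and 40 mm high, top 44 mm above the plate's underside. Grip across its 30 mm, from above. The point is on its axis over the centre of mass, 30 mm above the underside, 26 mm above the plate's top face. Axes as the cover's.
- spare: The other cover, equal to the matching one except for its holes: both pairs are wide-set (x = +-50, y = +-31 mm). It must stay where it lies. Origin: centre of its underside. One cover lies left and one right of the housing, either way.
- spare_grip (a point): Point on the other cover's heat sink, 30 mm above its underside.
- jar_mid (a point): Bystander: small screw jar with a white cap, 46 mm across, 54 mm high, standing; its centre.
- driver_mid (a point): Bystander: red screwdriver lying down, 153 mm long, 18 mm thick; its centre.
- fixture_mid (a point): Bystander: small black fixture block with two gold connectors, 34 x 42 x 34 mm; its centre.
- cover_hole_0 (a point): Centre of the matching cover's hole 0 (x = 50, y = 31 mm on the cover) at the plate's underside; 9 mm across; it belongs over threaded hole 0.
- thread_0 (a point): Mouth of the housing's threaded hole 0 (x = 50, y = 31 mm on the housing, z = 40 mm, level with the rim); 6 mm across.
- cover_hole_1 (a point): Centre of the matching cover's hole 1 (x = 50, y = -31 mm on the cover) at the plate's underside; 9 mm across; it belongs over threaded hole 1.
- thread_1 (a point): Mouth of the housing's threaded hole 1 (x = 50, y = -31 mm on the housing, z = 40 mm, level with the rim); 6 mm across.
- cover_hole_2 (a point): Centre of the matching cover's hole 2 (x = -50, y = 18 mm on the cover) at the plate's underside; 9 mm across; it belongs over threaded hole 2.
- thread_2 (a point): Mouth of the housing's threaded hole 2 (x = -50, y = 18 mm on the housing, z = 40 mm, level with the rim); 6 mm across.
- cover_hole_3 (a point): Centre of the matching cover's hole 3 (x = -50, y = -18 mm on the cover) at the plate's underside; 9 mm across; it belongs over threaded hole 3.
- thread_3 (a point): Mouth of the housing's threaded hole 3 (x = -50, y = -18 mm on the housing, z = 40 mm, level with the rim); 6 mm across.

How it is judged:
By the outcome, as a careful person would: the job done as asked, in the order asked, and still so for the second after the job is handed in, while the arm keeps its last pose, push and grip.
It also fails if it takes over 42 s, if anything falls off the work surface, if the arm or the gripper's body presses on something with over 40 N, if the wrist force passes 120 N, or if a joint passes its speed limit or range.

ROBOT

A 7-joint arm with a two-finger parallel gripper is mounted at the origin on a cart in front of the work surface, level with it; the furniture and walls round the work are solid. World frame = base frame: x ahead of the robot, y to its left, z up, the work surface at z = 0. Lengths are in m, angles in rad, forces in N, time in s.
With the tool pointing down it reaches from about 0.425 to 0.875 m from the base axis. Payload 4.7 kg.
Tool frame: the origin (TCP) lies midway between the tips of the shut fingers; the grasp point (between the pads) lies 19 mm behind it (ctrl.grip_point_offset is the distance from the TCP to the grasp point, in m); z points along the fingers, y is the line along which they close (so a half turn about z gives the same grasp; the last joint's range is limited). The gripper opens to 87 mm and grips with 3 to 60 N. Pads are 19 mm wide; open, the fingers measure 117 mm over their backs; the gripper's body (75 mm by 190 mm) begins 51 mm behind the grasp point.
Start: joints at [-1.256, 0.321, -0.07, 1.45, 0.023, 1.371, -0.057], TCP at [0.193, 0.621, 0.192] pointing down, gripper open.
Joint ranges: [-2.86, 2.86], [-0.3, 2.09], [-1.38, 1.24], [0.06, 2.45], [-1.56, 4.7], [0.09, 2.05], [-2.69, 2.69]. Speed limits (rad/s): [2.57, 2.57, 3.14, 3.14, 3.14, 3.14, 3.14].

INTERFACE

Orientations are given as a rotation vector (axis times angle).
In Python, from bench import ctrl gives the robot as it stands. The module is installed in compiled form; this text tells all that it offers.
- The arm moves only by the shell command python3 -m handwheel 'ROWS' [OPENING] [FORCE]. ROWS is JSON, a list of rows, each an object of numbers: "x", "y", "z": the shift along the tool's x, y, z in m; "wx", "wy", "wz": the turn, a rotation vector about the tool's x, y, z in degrees. A call has 1 to 10 rows; each row is the pose to reach, as a shift and turn from the pose commanded when the call began, along the tool's axes at that moment; what a row does not reach only later rows make up. A row lasts 1/12 s, in which the tool goes at most 41.7 mm and 7.16 degrees, less where a joint would pass 70% of its speed; a pose out of reach is approached as far as the arm can. A call with a gripper value outside its range is refused whole. OPENING is the finger opening in m, from 0 to 0.087, set as the call begins (- or left out, the last holds). The fingers move at their own pace and stop on an object; FORCE is the grip in N (left out, the last holds). Time passes only in rows, so rows that repeat a pose let the fingers close. It gives the time, the measured TCP pose, the force, the opening and the grip force at its end, in the units of the state.
- ctrl.get_state(): the state, without advancing time (a new reading comes with each control period).
- ctrl.get_image(name): name is "side" or "top" or "wrist"; returns a dict with "image" (384x512x3 uint8, red, green, blue), "K" (3x3 intrinsics, pixels), "k1" (the pictures are not rectified: a ray, as slopes to the right and down, at radius r is drawn at 1 + k1 r^2 times it, then the intrinsics apply), "world_to_cam" (4x4, takes a point from world to camera coordinates); the wrist camera has in their place "hand_eye" (4x4, takes a point from camera to tool coordinates, whose origin is the TCP and whose axes are the flange's). Camera axes: x right, y down, z forward; pixel columns grow to the right and rows downward; lengths in m; the calibration is good to about 2 mm. A picture is of the moment at which its call begins: read the wrist's pose just before it. There is no depth.
- ctrl.close_job(): hands the job in; it is judged then, once.
The state is a dict: "time": time; "joint_positions": joint angles; "qd": joint speeds; "joint_torque": joint torques, N m; "position": TCP position; "tool_rot": TCP orientation; "ft_force": force on the tool from outside, world axes, zero at the start; "torque": the same for the moment, N m; "grip_width": opening from 0.0 (shut) to 1.0 (fully open); "grip_force": force on a finger pad.
Only numpy, scipy, OpenCV 4.12 (cv2) and the standard library are available. Lean on these libraries where they do the work, as an engineer would, in place of code of your own. Each camera call takes 0.05 s, during which the arm holds its last target. There are 200 camera calls.

## Working session

There is one attempt and no reset: what is moved stays moved. The work goes in short steps, Python scripts to look and compute and a shell command to move; the robot and the scene stay as the last step left them, time stands still between calls to the robot, and variables do not carry over. Pictures are saved under pics/ and viewed, at most 10 in all, crops included, and the job is handed in when it is done.

```bash
mkdir -p pics; python3 - <<'E'
from bench import ctrl
import cv2,numpy as np
s=ctrl.get_state();print(s['position'],s['tool_rot'],s['time'])
for n in ['top','side','wrist']:
    d=ctrl.get_image(n);cv2.imwrite(f'pics/{n}0.png',d['image'][:,:,::-1])
    print(n,d['K'],d['k1'],d.get('world_to_cam',d.get('hand_eye')))
E
```

```text
[0.19246958 0.62020532 0.19116964] [-4.70697944e-01 -3.10594752e+00  2.97615963e-03] 0.0
top [[493.81205102   0.         263.01269367]
 [  0.         493.81205102 195.76990847]
 [  0.           0.           1.        ]] -0.06885455295291519 [[-0.00876024 -0.99983072  0.01617987 -0.17404286]
 [-0.98882042  0.00625288 -0.14898016  0.51669402]
 [ 0.14885376 -0.01730409 -0.98870781  1.0141596 ]
 [ 0.          0.          0.          1.        ]]
side [[405.75167526   0.         260.18982228]
 [  0.         405.75167526 194.92284751]
 [  0.           0.           1.        ]] -0.09157314212918723 [[ 0.99990975  0.00514892  0.01240869 -0.52840509]
 [ 0.0133135  -0.50348034 -0.8639041  -0.05639487]
 [ 0.00179936  0.86399134 -0.50350345  1.25215416]
 [ 0.          0.          0.          1.        ]]
wrist [[315.05156549   0.         259.14807516]
 [  0.         315.05156549 190.5570424 ]
 [  0.           0.           1.        ]] -0.0555643626485854 [[-2.38486901e-04 -9.64589173e-01 -2.63756840e-01  7.18285990e-02]
 [ 9.99999915e-01 -1.41606843e-04 -3.86319661e-04 -8.92834149e-04]
 [ 3.35289988e-04 -2.63756910e-01  9.64589125e-01 -1.94019167e-01]
 [ 0.00000000e+00  0.00000000e+00  0.00000000e+00  1.00000000e+00]]
```

View pics/top0.png

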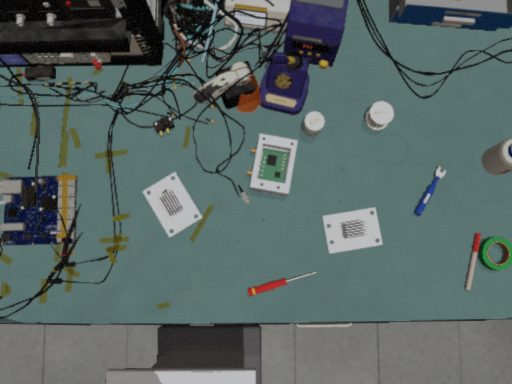

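View pics/side0.png

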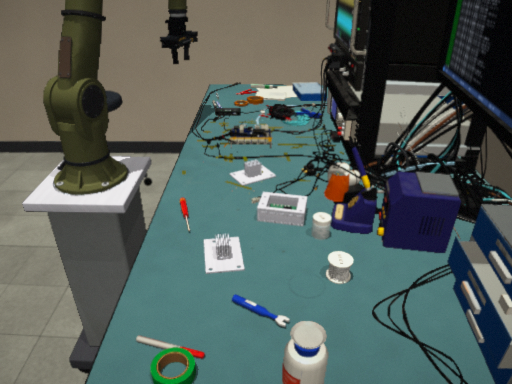

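```bash
python3 - <<'E'
import cv2
a=cv2.imread('pics/top0.png')[125:260,135:395]
cv2.imwrite('pics/c1.png',cv2.resize(a,None,fx=3,fy=3,interpolation=cv2.INTER_CUBIC))
E
```

```text
(no output)
```

View pics/c1.png

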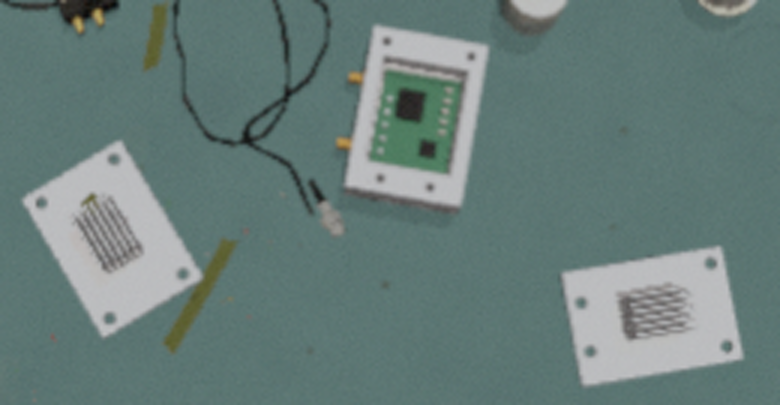

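The close-up shows that the right cover has a wide pair at its right end (crop 710,264 / 727,347) and a close pair at its left end (581,303 / 590,351), so it is the matching one. The left cover has wide pairs at both ends. The housing's wide pair is at the top (387,41 / 471,57), and its sockets are on the left.

```bash
cat > h.py <<'E'
import cv2,numpy as np
from scipy.spatial.transform import Rotation as R
OBJ=np.array([[50,31],[50,-31],[-50,18],[-50,-18]])/1e3
def cam(d,state=None):
    if 'world_to_cam' in d: M=np.linalg.inv(d['world_to_cam'])
    else:
        T=np.eye(4);T[:3,:3]=R.from_rotvec(state['tool_rot']).as_matrix();T[:3,3]=state['position'];M=T@d['hand_eye']
    return d['K'],np.array([d['k1'],0,0,0.]),M
def ray(c,px,z):
    K,D,M=c
    u=cv2.undistortPoints(np.array(px,float).reshape(-1,1,2),K,D).reshape(-1,2)
    r=np.c_[u,np.ones(len(u))]@M[:3,:3].T
    return M[:3,3]+r*((z-M[2,3])/r[:,2])[:,None]
def proj(c,P):
    K,D,M=c;W=np.linalg.inv(M)
    return cv2.projectPoints(np.array(P,float).reshape(-1,3),cv2.Rodrigues(W[:3,:3])[0],W[:3,3],K,D)[0].reshape(-1,2)
def blob(img,p,w):
    "darkness-weighted centroid near p"
    g=cv2.cvtColor(img,cv2.COLOR_RGB2GRAY).astype(float)
    for _ in range(4):
        x,y=np.round(p).astype(int);yy,xx=np.mgrid[y-w:y+w+1,x-w:x+w+1]
        q=g[y-w:y+w+1,x-w:x+w+1];t=np.percentile(q,60);k=np.clip(t-12-q,0,None)
        k=k*(k>0.25*k.max())
        p=np.array([(k*xx).sum(),(k*yy).sum()])/max(k.sum(),1e-9)
    return p
def fit(P,obj=OBJ):
    "2d rigid: yaw, origin, residual mm"
    P=P[:,:2];a=obj-obj.mean(0);b=P-P.mean(0)
    y=np.arctan2((a[:,0]*b[:,1]-a[:,1]*b[:,0]).sum(),(a*b).sum())
    r=np.array([[np.cos(y),-np.sin(y)],[np.sin(y),np.cos(y)]])
    o=P.mean(0)-r@obj.mean(0)
    return y,o,np.round(1e3*np.linalg.norm(P-o-obj@r.T,axis=1),1)
E
python3 - <<'E'
from h import *
from bench import ctrl
d=ctrl.get_image('top');c=cam(d);o=np.array([135,125])-1/3
def go(px,z):
    p=[blob(d['image'],np.array(q)/3+o,3) for q in px];f=fit(ray(c,p,z));print(np.round(p,1).tolist(),np.degrees(f[0]),f[1],f[2]);return f
print('housing');go([(387,41),(471,57),(380,178),(430,187)],.04)
print('cover');go([(710,264),(727,347),(581,303),(590,351)][0:4],.004)
s=ctrl.get_state();Rm=R.from_rotvec(s['tool_rot']).as_matrix();print(Rm.round(3),s['position'],s['joint_positions'])
E
```

```text
housing
[[263.6, 138.2], [291.6, 143.4], [261.3, 184.0], [277.9, 186.9]] -10.677179550001508 [ 0.58690135 -0.20146229] [0.2 0.1 0.1 0.1]
cover
[[371.5, 212.3], [377.0, 240.0], [328.3, 225.4], [331.4, 241.7]] -81.12316293688048 [ 0.44385095 -0.37383404] [0.1 0.1 0.1 0.1]
[[-0.955  0.296 -0.   ]
 [ 0.296  0.955 -0.001]
 [-0.    -0.001 -1.   ]] [0.19252507 0.62046948 0.19158604] [-1.25588677  0.32153057 -0.0701077   1.45120808  0.02262077  1.37076193
 -0.05690869]
```

```bash
cat > rel.py <<'E'
import sys
from h import *
from bench import ctrl
# args: x y z of TCP, heading (deg) of tool y -> shift and turn in tool axes
def rel(x,y,z,head):
    s=ctrl.get_state();A=R.from_rotvec(s['tool_rot']);h=np.radians(head)
    Y=np.array([np.cos(h),np.sin(h),0]);Z=np.array([0,0,-1.]);B=R.from_matrix(np.c_[np.cross(Y,Z),Y,Z])
    print('shift',A.inv().apply(np.array([x,y,z])-s['position']).round(4),'turn',(A.inv()*B).as_rotvec(degrees=True).round(2),'t',s['time'],'F',np.round(s['ft_force'],1),'w',s['grip_width'],s['grip_force'])
if __name__=='__main__': rel(*map(float,sys.argv[1:]))
E
python3 rel.py .42 .35 .19 50
```

```text
shift [-0.2974 -0.1909  0.0018] turn [-6.000e-02  2.000e-02  2.277e+01] t 0.2 F [ 0.7  0.1 -0. ] w 1.0025974548223608 0.0
```

```bash
r='' ; python3 -m handwheel '[{"x":-0.297,"y":-0.19,"wz":22},{"x":-0.297,"y":-0.19,"wz":22},{"x":-0.297,"y":-0.19,"wz":22},{"x":-0.297,"y":-0.19,"wz":22},{"x":-0.297,"y":-0.19,"wz":22},{"x":-0.297,"y":-0.19,"wz":22},{"x":-0.297,"y":-0.19,"wz":22},{"x":-0.297,"y":-0.19,"wz":22},{"x":-0.297,"y":-0.19,"wz":22},{"x":-0.297,"y":-0.19,"wz":22}]' 0.06 10; python3 rel.py .53 -.02 .19 28
```

```text
shift [-0.5121 -0.5117  0.0022] turn [-6.000e-02  3.000e-02  4.477e+01] t 0.2 F [ 0.7  0.1 -0. ] w 1.0025974548223608 0.0invalid input at $[0]: expected keys x, y, z, wx, wy, wz
```

```bash
python3 -m handwheel '[{"x":-0.297,"y":-0.19,"z":0,"wx":0,"wy":0,"wz":22},{"x":-0.297,"y":-0.19,"z":0,"wx":0,"wy":0,"wz":22},{"x":-0.297,"y":-0.19,"z":0,"wx":0,"wy":0,"wz":22},{"x":-0.297,"y":-0.19,"z":0,"wx":0,"wy":0,"wz":22},{"x":-0.297,"y":-0.19,"z":0,"wx":0,"wy":0,"wz":22},{"x":-0.297,"y":-0.19,"z":0,"wx":0,"wy":0,"wz":22},{"x":-0.297,"y":-0.19,"z":0,"wx":0,"wy":0,"wz":22},{"x":-0.297,"y":-0.19,"z":0,"wx":0,"wy":0,"wz":22},{"x":-0.297,"y":-0.19,"z":0,"wx":0,"wy":0,"wz":22},{"x":-0.297,"y":-0.19,"z":0,"wx":0,"wy":0,"wz":22}]' 0.06 10; python3 rel.py .53 -.02 .19 28
```

```text
time: 1.03
position: [0.4246, 0.3454, 0.1925]
tool_rot: [1.069, 2.951, -0.002]
ft_force: [0.7, -0.4, 0.0]
grip_width: 0.688
grip_force: 0.0
shift [-0.3149 -0.2132  0.0034] turn [ 0.03  0.16 22.19] t 1.0333 F [ 0.7 -0.4  0. ] w 0.6876878605511458 0.0
```

```bash
python3 -m handwheel '[{"x":-0.315,"y":-0.213,"z":0,"wx":0,"wy":0,"wz":22},{"x":-0.315,"y":-0.213,"z":0,"wx":0,"wy":0,"wz":22},{"x":-0.315,"y":-0.213,"z":0,"wx":0,"wy":0,"wz":22},{"x":-0.315,"y":-0.213,"z":0,"wx":0,"wy":0,"wz":22},{"x":-0.315,"y":-0.213,"z":0,"wx":0,"wy":0,"wz":22},{"x":-0.315,"y":-0.213,"z":0,"wx":0,"wy":0,"wz":22},{"x":-0.315,"y":-0.213,"z":0,"wx":0,"wy":0,"wz":22},{"x":-0.315,"y":-0.213,"z":0,"wx":0,"wy":0,"wz":22},{"x":-0.315,"y":-0.213,"z":0,"wx":0,"wy":0,"wz":22},{"x":-0.315,"y":-0.213,"z":0,"wx":0,"wy":0,"wz":22}]' 0.06 10; python3 rel.py .444 -.374 .19 8.9
```

```text
time: 1.87
position: [0.5303, -0.0216, 0.1928]
tool_rot: [1.612, 2.692, -0.004]
ft_force: [0.2, -0.3, 0.1]
grip_width: 0.692
grip_force: 0.0
shift [-0.2699 -0.2425  0.004 ] turn [ 0.03  0.25 19.28] t 1.8667 F [ 0.2 -0.3  0.1] w 0.6919676542420158 0.0
```

```bash
python3 -m handwheel '[{"x":-0.27,"y":-0.2425,"z":0.004,"wx":0,"wy":0.25,"wz":19.3},{"x":-0.27,"y":-0.2425,"z":0.004,"wx":0,"wy":0.25,"wz":19.3},{"x":-0.27,"y":-0.2425,"z":0.004,"wx":0,"wy":0.25,"wz":19.3},{"x":-0.27,"y":-0.2425,"z":0.004,"wx":0,"wy":0.25,"wz":19.3},{"x":-0.27,"y":-0.2425,"z":0.004,"wx":0,"wy":0.25,"wz":19.3},{"x":-0.27,"y":-0.2425,"z":0.004,"wx":0,"wy":0.25,"wz":19.3},{"x":-0.27,"y":-0.2425,"z":0.004,"wx":0,"wy":0.25,"wz":19.3},{"x":-0.27,"y":-0.2425,"z":0.004,"wx":0,"wy":0.25,"wz":19.3},{"x":-0.27,"y":-0.2425,"z":0.004,"wx":0,"wy":0.25,"wz":19.3},{"x":-0.27,"y":-0.2425,"z":0.004,"wx":0,"wy":0.25,"wz":19.3}]' 0.06 10; python3 - <<'E'
from h import *
from bench import ctrl
s=ctrl.get_state();d=ctrl.get_image('wrist');c=cam(d,s)
y=np.radians(-81.12);r=np.array([[np.cos(y),-np.sin(y)],[np.sin(y),np.cos(y)]])
P=np.c_[OBJ@r.T+[.44385,-.37383],[.004]*4]
p=proj(c,P);print(p.round(1))
im=d['image'][:,:,::-1].copy()
for q in p: cv2.circle(im,tuple(int(v) for v in q),12,(0,0,255),1)
cv2.imwrite('pics/w1.png',im)
E
python3 rel.py .44385 -.37383 .19 8.88
```

```text
time: 2.7
position: [0.4429, -0.373, 0.1884]
tool_rot: [-2.041, -2.386, 0.004]
ft_force: [-1.2, 0.2, 0.6]
grip_width: 0.685
grip_force: 0.0
[[285.  204.7]
 [235.9 204.6]
 [275.8 124. ]
 [245.3 123.9]]
shift [-0.0043 -0.0016 -0.0019] turn [-0.13 -0.16  0.22] t 2.75 F [ 0.3  1.1 -0.2] w 0.6890261243333043 0.0
```

View pics/w1.png

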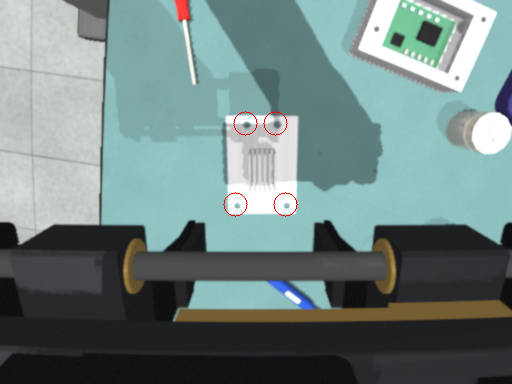

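The wrist view shows the cover with its close holes at the top (247,125 / 277,125) and wide holes at the bottom (237,205 / 287,206), about 1 px off the predictions. The grip targets agree.

```bash
python3 - <<'E'
from h import *
from bench import ctrl
for k in range(2):
    s=ctrl.get_state();d=ctrl.get_image('wrist');c=cam(d,s)
    p=[blob(d['image'],np.array(q),5) for q in [(286,205),(237,205),(277,125),(247,125)]]
    f=fit(ray(c,p,.004));print(np.round(p,1).tolist(),np.degrees(f[0]),f[1],f[2],s['position'])
E
python3 rel.py .4438 -.3738 .011 8.88
```

```text
[[284.2, 208.6], [234.9, 208.6], [274.9, 127.6], [244.6, 127.9]] -80.96471492786651 [ 0.44543068 -0.37446458] [0.3 0.4 0.5 0.1] [ 0.44472111 -0.36932653  0.18810653]
[[282.3, 211.1], [233.0, 210.9], [275.4, 118.2], [242.8, 130.1]] -80.40100510040239 [ 0.44539278 -0.37107747] [ 4.3  3.9 11.1  2.9] [ 0.44628969 -0.36657966  0.18787431]
shift [-0.0091 -0.0048  0.1768] turn [-0.04 -0.32  0.62] t 2.85 F [ 0.1 -0.1  0.6] w 0.6929785041539239 0.0
```

```bash
python3 -m handwheel '[{"x":0,"y":0,"z":0.03,"wx":0,"wy":0,"wz":0},{"x":0,"y":0,"z":0.06,"wx":0,"wy":0,"wz":0},{"x":0,"y":0,"z":0.09,"wx":0,"wy":0,"wz":0},{"x":0,"y":0,"z":0.09,"wx":0,"wy":0,"wz":0},{"x":0,"y":0,"z":0.09,"wx":0,"wy":0,"wz":0},{"x":0,"y":0,"z":0.09,"wx":0,"wy":0,"wz":0}]'; python3 - <<'E'
from h import *
from bench import ctrl
for k in range(3):
    s=ctrl.get_state();d=ctrl.get_image('wrist');print(s['time'],s['position'],np.round(s['qd'],3))
cv2.imwrite('pics/w2.png',d['image'][:,:,::-1])
E
python3 rel.py .4438 -.3738 .011 8.88
```

```text
time: 3.35
position: [0.4481, -0.3652, 0.0998]
tool_rot: [-2.027, -2.398, -0.005]
ft_force: [0.3, 0.1, 0.4]
grip_width: 0.688
grip_force: 0.0
3.35 [ 0.44811345 -0.36523507  0.09977916] [ 0.005 -0.013  0.016 -0.023 -0.001 -0.003  0.005]
3.4 [ 0.44826278 -0.36592002  0.10034411] [ 0.004 -0.007  0.009 -0.007 -0.002 -0.005  0.003]
3.45 [ 0.44823346 -0.36625822  0.10049002] [ 0.007 -0.002  0.005  0.003 -0.002 -0.005  0.003]
shift [-0.0068 -0.0056  0.0893] turn [ 0.13 -0.14  0.63] t 3.5 F [-0.1  0.2 -0. ] w 0.6919062291605587 0.0
```

```bash
python3 -m handwheel '[{"x":-0.007,"y":-0.0055,"z":0,"wx":0,"wy":0,"wz":0.6},{"x":-0.007,"y":-0.0055,"z":0,"wx":0,"wy":0,"wz":0.6},{"x":-0.007,"y":-0.0055,"z":0.02,"wx":0,"wy":0,"wz":0.6},{"x":-0.007,"y":-0.0055,"z":0.04,"wx":0,"wy":0,"wz":0.6},{"x":-0.007,"y":-0.0055,"z":0.06,"wx":0,"wy":0,"wz":0.6},{"x":-0.007,"y":-0.0055,"z":0.075,"wx":0,"wy":0,"wz":0.6},{"x":-0.007,"y":-0.0055,"z":0.085,"wx":0,"wy":0,"wz":0.6},{"x":-0.007,"y":-0.0055,"z":0.089,"wx":0,"wy":0,"wz":0.6},{"x":-0.007,"y":-0.0055,"z":0.089,"wx":0,"wy":0,"wz":0.6},{"x":-0.007,"y":-0.0055,"z":0.089,"wx":0,"wy":0,"wz":0.6}]';  python3 rel.py .4438 -.3738 .011 8.88; python3 - <<'E'
from h import *
from bench import ctrl
d=ctrl.get_image('wrist');e=ctrl.get_image('side')
cv2.imwrite('pics/w3.png',np.hstack([d['image'][150:350,130:390],cv2.resize(e['image'][200:300,160:290],(260,200))])[:,:,::-1])
E
python3 rel.py .4438 -.3738 .011 8.88
```

```text
time: 4.33
position: [0.4424, -0.374, 0.0099]
tool_rot: [-2.042, -2.384, -0.003]
ft_force: [0.3, 0.1, -0.0]
grip_width: 0.689
grip_force: 0.0
shift [-0.0001  0.0014 -0.0011] turn [-0.01 -0.2  -0.04] t 4.3333 F [ 0.3  0.1 -0. ] w 0.6894424130211282 0.0
shift [ 0.      0.0011 -0.0007] turn [ 0.04 -0.18 -0.02] t 4.4333 F [ 0.3 -1.1 -0.1] w 0.6906649007006567 0.0
```

View pics/w3.png

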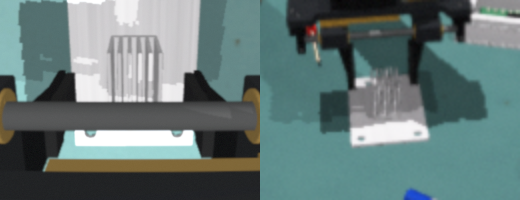

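The fingers straddle the finned sink (crop 108–162, fingers at about 72 and 185), so I can close on it.

```bash
python3 -m handwheel '[{"x":0,"y":0.001,"z":-0.001,"wx":0,"wy":-0.18,"wz":0},{"x":0,"y":0.001,"z":-0.001,"wx":0,"wy":-0.18,"wz":0},{"x":0,"y":0.001,"z":-0.001,"wx":0,"wy":-0.18,"wz":0},{"x":0,"y":0.001,"z":-0.001,"wx":0,"wy":-0.18,"wz":0},{"x":0,"y":0.001,"z":-0.001,"wx":0,"wy":-0.18,"wz":0},{"x":0,"y":0.001,"z":-0.001,"wx":0,"wy":-0.18,"wz":0},{"x":0,"y":0.001,"z":-0.001,"wx":0,"wy":-0.18,"wz":0},{"x":0,"y":0.001,"z":-0.001,"wx":0,"wy":-0.18,"wz":0},{"x":0,"y":0.001,"z":-0.001,"wx":0,"wy":-0.18,"wz":0},{"x":0,"y":0.001,"z":-0.001,"wx":0,"wy":-0.18,"wz":0}]' 0.02 40;  python3 rel.py .4438 -.3738 .131 8.88
```

```text
time: 5.27
position: [0.4435, -0.373, 0.0103]
tool_rot: [-2.042, -2.386, -0.001]
ft_force: [1.3, 0.9, 0.4]
grip_width: 0.331
grip_force: 40.0
shift [-7.000e-04  1.000e-04 -1.207e-01] turn [-0.01 -0.06 -0.  ] t 5.2667 F [1.3 0.9 0.4] w 0.3306820618227248 40.00004231929779
```

```bash
python3 -m handwheel '[{"x":0,"y":0,"z":-0.005,"wx":0,"wy":0,"wz":0},{"x":0,"y":0,"z":-0.015,"wx":0,"wy":0,"wz":0},{"x":0,"y":0,"z":-0.03,"wx":0,"wy":0,"wz":0},{"x":0,"y":0,"z":-0.05,"wx":0,"wy":0,"wz":0},{"x":0,"y":0,"z":-0.075,"wx":0,"wy":0,"wz":0},{"x":0,"y":0,"z":-0.1,"wx":0,"wy":0,"wz":0},{"x":0,"y":0,"z":-0.115,"wx":0,"wy":0,"wz":0},{"x":0,"y":0,"z":-0.12,"wx":0,"wy":0,"wz":0},{"x":0,"y":0,"z":-0.12,"wx":0,"wy":0,"wz":0},{"x":0,"y":0,"z":-0.12,"wx":0,"wy":0,"wz":0}]';  python3 rel.py .5869 -.2015 .131 79.32
```

```text
time: 6.1
position: [0.4426, -0.3728, 0.1296]
tool_rot: [-2.042, -2.384, -0.0]
ft_force: [0.4, 0.0, -2.6]
grip_width: 0.334
grip_force: 40.0
shift [ 0.1471  0.1689 -0.0013] turn [  0.    -0.16 -70.46] t 6.1 F [ 0.4  0.  -2.6] w 0.33403619378558796 39.99899625778198
```

```bash
python3 -m handwheel '[{"x":0.007,"y":0.008,"z":0,"wx":0,"wy":0,"wz":-3},{"x":0.017,"y":0.019,"z":0,"wx":0,"wy":0,"wz":-8},{"x":0.029,"y":0.034,"z":0,"wx":0,"wy":0,"wz":-14},{"x":0.042,"y":0.048,"z":0,"wx":0,"wy":0,"wz":-20},{"x":0.054,"y":0.062,"z":0,"wx":0,"wy":0,"wz":-26},{"x":0.067,"y":0.077,"z":0,"wx":0,"wy":0,"wz":-32},{"x":0.079,"y":0.091,"z":0,"wx":0,"wy":0,"wz":-38},{"x":0.092,"y":0.106,"z":0,"wx":0,"wy":0,"wz":-44},{"x":0.1,"y":0.115,"z":0,"wx":0,"wy":0,"wz":-48},{"x":0.104,"y":0.12,"z":0,"wx":0,"wy":0,"wz":-50}]'; python3 -m handwheel '[{"x":0,"y":0,"z":0,"wx":0,"wy":0,"wz":0},{"x":0,"y":0,"z":0,"wx":0,"wy":0,"wz":0},{"x":0,"y":0,"z":0,"wx":0,"wy":0,"wz":0},{"x":0,"y":0,"z":0,"wx":0,"wy":0,"wz":0}]' | head -1;  python3 rel.py .5869 -.2015 .131 79.32
```

```text
time: 6.93
position: [0.5459, -0.2491, 0.1281]
tool_rot: [-0.833, -3.024, -0.003]
ft_force: [-0.7, -0.2, -3.5]
grip_width: 0.332
grip_force: 40.0
time: 7.27
shift [-0.0091  0.0664 -0.001 ] turn [  0.    -0.1  -20.63] t 7.2667 F [ 0.6 -0.4 -4.1] w 0.33071188017836334 39.99909818172455
```

```bash
python3 -m handwheel '[{"x":-0.001,"y":0.007,"z":0,"wx":0,"wy":0,"wz":-2},{"x":-0.003,"y":0.02,"z":0,"wx":0,"wy":0,"wz":-6},{"x":-0.005,"y":0.036,"z":0,"wx":0,"wy":0,"wz":-11},{"x":-0.007,"y":0.05,"z":0,"wx":0,"wy":0,"wz":-16},{"x":-0.0085,"y":0.062,"z":0,"wx":0,"wy":0,"wz":-19.5},{"x":-0.009,"y":0.0664,"z":-0.001,"wx":0,"wy":-0.1,"wz":-20.6},{"x":-0.009,"y":0.0664,"z":-0.001,"wx":0,"wy":-0.1,"wz":-20.6},{"x":-0.009,"y":0.0664,"z":-0.001,"wx":0,"wy":-0.1,"wz":-20.6},{"x":-0.009,"y":0.0664,"z":-0.001,"wx":0,"wy":-0.1,"wz":-20.6},{"x":-0.009,"y":0.0664,"z":-0.001,"wx":0,"wy":-0.1,"wz":-20.6}]';  python3 rel.py .5869 -.2015 .131 79.32;python3 - <<'E'
from h import *
from bench import ctrl
ims=[ctrl.get_image(n)['image'] for n in ('top','side','wrist')]
np.savez('v.npz',*ims)
o=[cv2.resize(ims[0][110:230,200:360],(400,300)),cv2.resize(ims[1][130:250,210:370],(400,300)),cv2.resize(ims[2],(400,300))]
cv2.imwrite('pics/v4.png',np.vstack([np.hstack(o[:2]),np.hstack([o[2],o[2]*0])])[:,:,::-1])
E
```

```text
time: 8.1
position: [0.5871, -0.2011, 0.1314]
tool_rot: [0.292, 3.127, 0.0]
ft_force: [-0.7, 0.6, -3.6]
grip_width: 0.326
grip_force: 40.0
shift [ 0.0001 -0.0004  0.0004] turn [0.01 0.03 0.01] t 8.1 F [-0.7  0.6 -3.6] w 0.3258040871875058 39.99910533428192
```

View pics/v4.png

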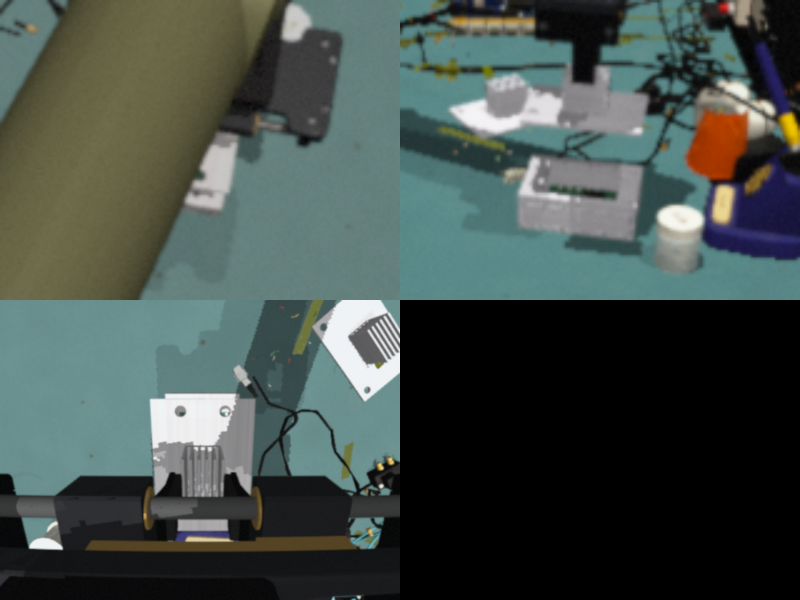

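The wrist view shows the level cover's close pair at about (231,142) and (288,142) in full-size pixels, with the housing edge peeping out behind it. The side view shows the cover clear above the housing. Next I measure the cover in the hand.

```bash
cat > m.py <<'E'
from h import *
from bench import ctrl
s=ctrl.get_state();d=ctrl.get_image('wrist');c=cam(d,s)
h=np.radians(-10.68);ex=np.array([np.cos(h),np.sin(h)]);ey=np.array([-ex[1],ex[0]]);H0=np.array([.5869,-.20146])
zt=s['position'][2]-.0103+.004
T=np.c_[OBJ@np.array([ex,ey])+H0,[.04]*4]
exp=T.copy();exp[:,2]=zt
print('pred if aligned',proj(c,exp)[2:].round(1),'pos',s['position'],'yaw y',np.degrees(R.from_rotvec(s['tool_rot']).as_matrix()[:2,1]@[0,0]))
P=proj(c,exp)[2:]
p=np.array([blob(d['image'],q,7) for q in P]);W=ray(c,p,zt)
e=(W-exp[2:])[:,:2]
print('px',p.round(1).tolist(),'err along hx,hy mm',(1e3*np.c_[e@ex,e@ey]).round(1).tolist(),'dist',1e3*np.linalg.norm(W[0]-W[1]))
v=(W[0]-W[1])[:2];print('yaw',np.degrees(np.arctan2(v[1],v[0]))-90)
q=ctrl.get_image('side');np.savez('now.npz',w=d['image'],s=q['image'])
sc=cam(q);print('side pred cover',proj(sc,exp).round(1).tolist(),'rim',proj(sc,T).round(1).tolist())
a=cv2.resize(d['image'][95:235,175:345],None,fx=2.3,fy=2.3,interpolation=cv2.INTER_CUBIC);b=q['image'][155:235,250:320]
b=cv2.resize(b,(int(a.shape[0]*70/80),a.shape[0]),interpolation=cv2.INTER_CUBIC)
import sys
cv2.imwrite(sys.argv[1],np.hstack([a,b])[:,:,::-1])
E
python3 m.py pics/m5.png
```

```text
pred if aligned [[287.6 140. ]
 [230.6 139.9]] pos [ 0.58744815 -0.20046944  0.13137235] yaw y 0.0
px [[286.3, 142.6], [231.0, 144.1]] err along hx,hy mm [[1.6, -0.7], [2.6, 0.2]] dist 35.124114386149756
yaw -9.074243901888366
side pred cover [[304.8, 169.4], [302.3, 180.6], [265.4, 167.8], [262.8, 174.2]] rim [[302.7, 198.1], [300.2, 210.3], [264.8, 196.5], [262.3, 203.3]]
```

View pics/m5.png

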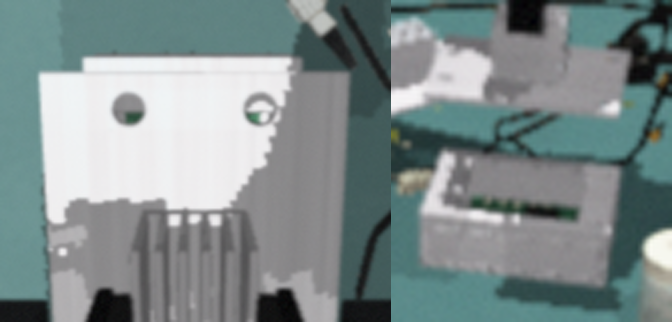

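```bash
python3 - <<'E'
from h import *
from bench import ctrl
ps=[];
s=ctrl.get_state();d=ctrl.get_image('wrist');c=cam(d,s)
h=np.radians(-10.68);ex=np.array([np.cos(h),np.sin(h)]);ey=np.array([-ex[1],ex[0]]);H0=np.array([.5869,-.20146])
def loc(px,z): 
    W=ray(c,px,z)[:,:2]-H0; return (1e3*np.c_[W@ex,W@ey]).round(1)
zt=s['position'][2]-.0063
print(s['position'],'cover corners',loc([(192,126.3),(326.7,126.3)],zt).tolist(),'housing',loc([(211.1,119.8),(306.3,119.8)],.04).tolist(),'holes',loc([(231.1,142.4),(288,142.4)],zt).tolist())
E
```

```text
[ 0.587572   -0.20016241  0.13126499] cover corners [[-58.5, -41.8], [-58.6, 42.7]] housing [[-58.5, -42.3], [-58.7, 42.2]] holes [[-48.4, -17.4], [-48.4, 18.6]]
```

```bash
python3 -m handwheel '[{"x":0,"y":0,"z":0.006,"wx":0,"wy":0,"wz":0},{"x":0,"y":0,"z":0.016,"wx":0,"wy":0,"wz":0},{"x":0,"y":0,"z":0.028,"wx":0,"wy":0,"wz":0},{"x":0,"y":0,"z":0.04,"wx":0,"wy":0,"wz":0},{"x":0,"y":0,"z":0.052,"wx":0,"wy":0,"wz":0},{"x":0,"y":0,"z":0.06,"wx":0,"wy":0,"wz":0},{"x":0,"y":0,"z":0.066,"wx":0,"wy":0,"wz":0},{"x":0,"y":0,"z":0.069,"wx":0,"wy":0,"wz":0},{"x":0,"y":0,"z":0.069,"wx":0,"wy":0,"wz":0},{"x":0,"y":0,"z":0.069,"wx":0,"wy":0,"wz":0}]'; python3 rel.py .5869 -.2015 .061 79.32; python3 m.py pics/m6.png
```

```text
time: 9.23
position: [0.5881, -0.2, 0.0625]
tool_rot: [0.288, 3.127, 0.001]
ft_force: [-0.3, -0.4, -3.2]
grip_width: 0.336
grip_force: 40.0
shift [ 0.0009 -0.0017  0.0015] turn [0.02 0.07 0.15] t 9.2333 F [-0.3 -0.4 -3.2] w 0.335886400240961 39.99910354614258
pred if aligned [[286.7 139.1]
 [229.7 139. ]] pos [ 0.58812747 -0.19995958  0.06251248] yaw y 0.0
px [[284.6, 139.2], [229.2, 139.8]] err along hx,hy mm [[0.1, -1.3], [0.5, -0.3]] dist 34.981962530797176
yaw -9.865939875971975
side pred cover [[303.1, 192.8], [300.6, 204.8], [264.9, 191.2], [262.4, 198.0]] rim [[302.7, 198.1], [300.2, 210.3], [264.8, 196.5], [262.3, 203.3]]
```

View pics/m6.png

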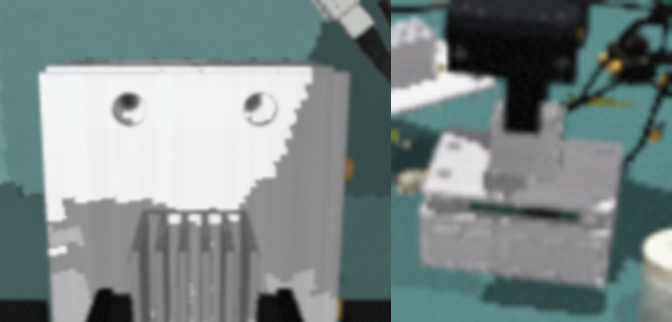

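```bash
python3 - <<'E'
from h import *
from bench import ctrl
s=ctrl.get_state();im=np.load('now.npz')['w'];d=ctrl.get_image('wrist');c=cam(d,s)
h=np.radians(-10.68);ex=np.array([np.cos(h),np.sin(h)]);ey=np.array([-ex[1],ex[0]]);H0=np.array([.5869,-.20146])
A=np.array([ex,ey]);zt=s['position'][2]-.0063
B=np.array([[-60,-42],[-60,42]])/1e3
for n,L in (('hole',OBJ[2:]),('corner',B)):
    L=L+[.0,0]
    a=proj(c,np.c_[L@A+H0,[zt]*2]);u=proj(c,np.c_[L@A+H0,[zt-.004]*2]);b=proj(c,np.c_[L@A+H0,[.04]*2]);print(n,'top',a.round(1).tolist(),'under-top',(u-a).round(2).tolist(),'rim-top',(b-a).round(2).tolist())
im=sum(ctrl.get_image('wrist')['image'].astype(float) for _ in range(4))/4;im=im.astype(np.uint8)
f=lambda x,y,w,hh,k:cv2.resize(im[y:y+hh,x:x+w],None,fx=k,fy=k,interpolation=cv2.INTER_NEAREST)
r1=np.hstack([f(221,133,20,20,18),f(278,133,20,20,18)])
r2=np.hstack([f(185,117,20,16,18),f(312,117,20,16,18)])
cv2.imwrite('pics/z7.png',cv2.resize(np.vstack([r1,r2]),None,fx=.9,fy=.9)[:,:,::-1])
E
```

```text
hole top [[286.8, 138.6], [229.8, 138.5]] under-top [[-0.53, -0.66], [0.56, -0.66]] rim-top [[-2.08, -2.6], [2.2, -2.59]]
corner top [[191.1, 122.4], [325.5, 122.7]] under-top [[1.31, -0.36], [-1.28, -0.36]] rim-top [[5.15, -1.41], [-5.03, -1.43]]
```

View pics/z7.png

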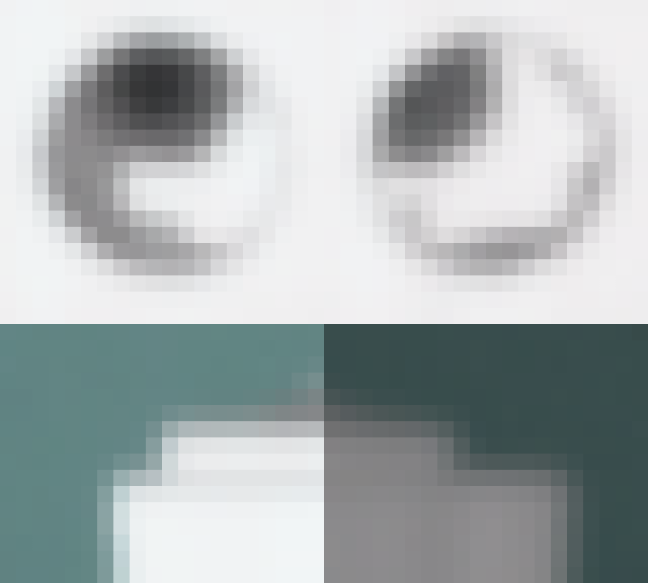

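The holes appear at (230.9,142.1) and (287.9,142.1). The threads show about 2 px too far left and 1.7 px too far up in both, and the cover and housing corners agree with that. So the cover has to go about 1.35 mm along tool −y and 1.05 mm along tool +x.

```bash
python3 -m handwheel '[{"x":0.001,"y":-0.0014,"z":0.0015,"wx":0,"wy":0.05,"wz":0.1},{"x":0.001,"y":-0.0014,"z":0.0015,"wx":0,"wy":0.05,"wz":0.1},{"x":0.001,"y":-0.0014,"z":0.0015,"wx":0,"wy":0.05,"wz":0.1},{"x":0.001,"y":-0.0014,"z":0.0015,"wx":0,"wy":0.05,"wz":0.1},{"x":0.001,"y":-0.0014,"z":0.0015,"wx":0,"wy":0.05,"wz":0.1},{"x":0.001,"y":-0.0014,"z":0.0015,"wx":0,"wy":0.05,"wz":0.1},{"x":0.001,"y":-0.0014,"z":0.0015,"wx":0,"wy":0.05,"wz":0.1},{"x":0.001,"y":-0.0014,"z":0.0015,"wx":0,"wy":0.05,"wz":0.1},{"x":0.001,"y":-0.0014,"z":0.0015,"wx":0,"wy":0.05,"wz":0.1},{"x":0.001,"y":-0.0014,"z":0.0015,"wx":0,"wy":0.05,"wz":0.1}]'; python3 rel.py .5869 -.2015 .061 79.32; python3 - <<'E'
from h import *
from bench import ctrl
im=sum(ctrl.get_image('wrist')['image'].astype(float) for _ in range(4))/4;im=im.astype(np.uint8)
f=lambda x,y,w,hh,k:cv2.resize(im[y:y+hh,x:x+w],None,fx=k,fy=k,interpolation=cv2.INTER_NEAREST)
r1=np.hstack([f(221,133,20,20,18),f(278,133,20,20,18)])
r2=np.hstack([f(185,117,20,16,18),f(312,117,20,16,18)])
cv2.imwrite('pics/z8.png',cv2.resize(np.vstack([r1,r2]),None,fx=.9,fy=.9)[:,:,::-1])
q=ctrl.get_image('side');np.savez('side.npz',s=q['image'])
E
python3 rel.py .5869 -.2015 .061 79.32
```

```text
time: 10.42
position: [0.5866, -0.201, 0.0608]
tool_rot: [-0.291, -3.128, -0.001]
ft_force: [0.4, -0.1, -2.0]
grip_width: 0.334
grip_force: 40.0
shift [-0.0004 -0.0005 -0.0002] turn [ 0.03 -0.01  0.05] t 10.4167 F [ 0.4 -0.1 -2. ] w 0.33411520664319966 39.99901235103607
shift [-0.0004 -0.0004 -0.0002] turn [ 0.03 -0.01  0.05] t 10.6667 F [-0.8  0.1 -2.6] w 0.332398014606982 39.99898016452789
```

View pics/z8.png

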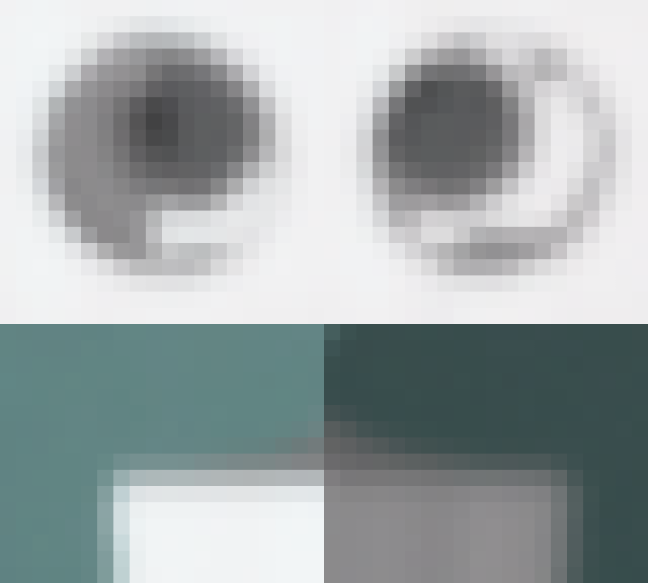

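The correction carried slightly too far. The threads are now about 0.9 px (0.55 mm) low and 0.4 px (0.25 mm) left of where they should appear, which agrees with the state reading. One last small trim is needed.

```bash
python3 -m handwheel '[{"x":-0.0005,"y":-0.0003,"z":0,"wx":0,"wy":0,"wz":0},{"x":-0.0005,"y":-0.0003,"z":0,"wx":0,"wy":0,"wz":0},{"x":-0.0005,"y":-0.0003,"z":0,"wx":0,"wy":0,"wz":0},{"x":-0.0005,"y":-0.0003,"z":0,"wx":0,"wy":0,"wz":0},{"x":-0.0005,"y":-0.0003,"z":0,"wx":0,"wy":0,"wz":0},{"x":-0.0005,"y":-0.0003,"z":0,"wx":0,"wy":0,"wz":0},{"x":-0.0005,"y":-0.0003,"z":0,"wx":0,"wy":0,"wz":0},{"x":-0.0005,"y":-0.0003,"z":0,"wx":0,"wy":0,"wz":0},{"x":-0.0005,"y":-0.0003,"z":0,"wx":0,"wy":0,"wz":0},{"x":-0.0005,"y":-0.0003,"z":0,"wx":0,"wy":0,"wz":0}]'; python3 rel.py .5869 -.2015 .061 79.32; python3 - <<'E'
from h import *
from bench import ctrl
im=sum(ctrl.get_image('wrist')['image'].astype(float) for _ in range(4))/4
g=cv2.cvtColor(im.astype(np.uint8),cv2.COLOR_RGB2GRAY)
for x in (221,278):
    m=(g[133:153,x:x+20]<130).astype(np.uint8);n,l,st,ce=cv2.connectedComponentsWithStats(m);k=1+np.argmax(st[1:,4]);print(st[k],ce[k].round(2)+.5)
print(ctrl.get_state()['qd'].round(3))
E
```

```text
time: 11.5
position: [0.587, -0.2014, 0.0608]
tool_rot: [-0.291, -3.128, -0.001]
ft_force: [-0.3, 0.7, -2.1]
grip_width: 0.333
grip_force: 40.0
shift [ 0.0001 -0.0001 -0.0002] turn [ 0.03 -0.01  0.05] t 11.5 F [-0.3  0.7 -2.1] w 0.33334704659257425 39.99904274940491
[ 7  3  9  8 50] [11.5  7.2]
[ 4  4  8  7 46] [8.13 7.39]
[ 0.001 -0.    -0.001 -0.001 -0.     0.001  0.   ]
```

```bash
python3 -c "
from bench import ctrl
print(ctrl.close_job())"
```

```text
the job is handed in; nothing more can be done
None
```

I picked the right-hand cover as the match and handed the job in with it held level and still about 11 mm above the rim; the close-set pair measured about 0.3 mm off its threads, and the wide pair, hidden by the gripper, was placed from the cover's known geometry and the measured turn.

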